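Rake the joint between the paving slabs and put the raker in the wash pail

ROBOT

A 6-joint arm with a two-finger parallel gripper is mounted at the origin on the work surface. World frame = base frame: x ahead of the robot, y to its left, z up, the work surface at z = 0. Lengths are in mm, angles in rad, forces in N, time in s.
With the tool pointing down it reaches from about 350 to 975 mm from the base axis. Payload 7.1 kg.
Tool frame: the origin (TCP) lies midway between the tips of the shut fingers; the grasp point (between the pads) lies 19 mm behind it; z points along the fingers, y is the line along which they close (so a half turn about z gives the same grasp; the last joint's range is limited). The gripper opens to 88 mm and grips with 3 to 60 N. Pads are 20 mm wide; open, the fingers measure 115 mm over their backs; the gripper's body (75 mm by 178 mm) begins 61 mm behind the grasp point.
Start: joints at [-1.326, 0.423, 1.63, -0, 1.089, -0.019], TCP at [162.988, -603.357, 222.675] pointing down, gripper open.
Joint ranges: [-3, 3], [-0.9, 2.11], [0.09, 2.58], [-1.31, 4.45], [0.11, 2.69], [-2.54, 2.54]. Speed limits (rad/s): [2.39, 2.39, 3.01, 3.14, 3.14, 3.14].

INTERFACE

Orientations are given as a rotation vector (axis times angle).
In Python, from rig import env gives the robot as it stands. The module is installed in compiled form; this text tells all that it offers.
- The arm moves only by the tool servo_tool, never from a script. Its argument "moves" is a list of rows, each an object of numbers: "rx", "ry", "rz": the turn, a rotation vector about the tool's x, y, z in degrees; "dx", "dy", "dz": the shift along the tool's x, y, z in cm; "fingers": the finger opening in cm, from 0 to 8.78. A call has 1 to 20 rows; each row shifts and turns the commanded pose from where the row before left it, along the tool's axes as they then stand; what a row does not reach is not made up. A row lasts 1/10 s, in which the tool goes at most 50 mm and 8.59 degrees, less where a joint would pass 70% of its speed; a pose out of reach is approached as far as the arm can. A call with a gripper value outside its range is refused whole. The fingers move at their own pace and stop on an object; the grip force is fixed at half the most. Time passes only in rows, so rows that do not move let the fingers close. It gives the time, the measured TCP pose, the force, the opening and the grip force at its end, in the units of the state.
- env.get_obs(): the state, without advancing time (a new reading comes with each control period).
- env.snapshot(name): name is "scene" or "top" or "wrist"; returns a dict with "pixels" (480x640x3 uint8, red, green, blue), "depth" (480x640 float32, mm along the optical axis (not along the pixel's ray), 0 where there is no reading), "fx", "fy", "cx", "cy" (pixels), "extrinsics" (4x4, takes a point from camera to world coordinates); the wrist camera has in their place "hand_eye" (4x4, takes a point from camera to tool coordinates, whose origin is the TCP and whose axes are the flange's). Camera axes: x right, y down, z forward; pixel columns grow to the right and rows downward; lengths in mm; the calibration is good to about 2 mm. The wrist camera is an equidistant fisheye: a pixel r from the principal point sees the ray r / f radians off the axis. A picture is of the moment at which its call begins: read the wrist's pose just before it.
- env.hand_in(): hands the job in; it is judged then, once.
Trained networks look in a picture, given as the dict that the camera call returned (one of the last four; its "shot" number tells which), for a name from the list of things; names that differ only in an ending like _2 or _b are one class to them, and where a whole thing is asked for, a point or a joint stands for the part that bears it (a point fixed in the world has none). Each returns a list of dicts, best first, with "p" (0 to 1); they miss things now and then, are a little off and sometimes report something else, mostly with a low value. They report only what shows in the picture. A call takes as long as a camera call. They do not tell look-alikes from the thing itself.
- env.cut_out(picture, thing): "mask" (480x640 bool, what is visible of it).
- env.place_of(picture, thing): "centre" ([x, y, z] in mm, in world coordinates, good to about 4 mm: a listed point, or the origin of a listed thing).
The state is a dict: "clock": time; "joint_pos": joint angles; "joint_vel": joint speeds; "tau": joint torques, N m; "position": TCP position; "eef_rot": TCP orientation; "contact_force": force on the tool from outside, world axes, zero at the start; "torque": the same for the moment, N m; "gripper_width": opening from 0.0 (shut) to 1.0 (fully open); "grip_force": force on a finger pad.
Only numpy, scipy, OpenCV 4.12 (cv2) and the standard library are available. Lean on these libraries where they do the work, as an engineer would, in place of code of your own. Each camera call takes 0.05 s, during which the arm holds its last target. There are 200 camera calls.

TASK

Take the joint raker out of its wooden block, lower its tip into the joint between the reddish and sandy slabs at the end with the green mark, and run it slowly (about 3 cm a second) along the joint, round the corner, all the way to the end with the red mark, keeping the tip down in the joint the whole way. Then lift it out and stand it tip-down in the pink pail, which stays upright where it is, and let go. Do not disturb the cans, the bottle or the stone weight.

Things in the scene. Friction and masses are not known exactly. Their poses are not given: they have to be found in the camera images.
- raker: joint raker, 160 mm long: round steel rod 8 mm thick with a rounded tip, dark collar 30 mm across, round blue handle 24 mm thick. Origin at the tip, z runs up to the handle: rod 0 to 62 mm, collar 62 to 70, handle 70 to 160; balances at about 105 mm. It starts upright in the wooden block, hanging by its collar, tip 8 mm above the table
- block: dark wooden block 70 x 70 x 70 mm, fixed, with an upright 15 mm hole through its middle that holds the raker. Origin at the centre of its underside, z up
- panel: fixed wooden tray 250 x 250 mm, rim 25 mm wide, with a reddish slab in its -x -y corner and sandy slabs round it; rim and slab faces 30 mm above its underside. Between them an L-shaped dark open joint, 18 wide, 15 deep: from (-100, 20) along x to the corner (20, 20), then along y to (20, -100) mm in panel axes. Origin at the centre of the underside, z up
- start_mark: green disc, 20 mm across and 2 mm thick, on the tray's rim at one end of the joint (either end), its centre 12.5 mm beyond the joint's end on the line of that leg; the end to start from. Origin at the centre of its underside
- end_mark: red disc, 20 mm across and 2 mm thick, likewise on the rim at the other end of the joint, where to finish. Origin at the centre of its underside
- near_end (a point): point 5 mm inside the end of the leg along x, panel (-95, 20) mm, on the joint's centre line, level with the slab faces (30 mm above the panel's underside); axes as the panel's
- near_1 (a point): point on the leg along x, panel (-60, 20) mm, on the joint's centre line, level with the slab faces (30 mm above the panel's underside); axes as the panel's
- near_2 (a point): point on the leg along x, panel (-20, 20) mm, on the joint's centre line, level with the slab faces (30 mm above the panel's underside); axes as the panel's
- corner (a point): the joint's corner, panel (20, 20) mm, on the joint's centre line, level with the slab faces (30 mm above the panel's underside); axes as the panel's
- side_2 (a point): point on the leg along y, panel (20, -20) mm, on the joint's centre line, level with the slab faces (30 mm above the panel's underside); axes as the panel's
- side_1 (a point): point on the leg along y, panel (20, -60) mm, on the joint's centre line, level with the slab faces (30 mm above the panel's underside); axes as the panel's
- side_end (a point): point 5 mm inside the end of the leg along y, panel (20, -95) mm, on the joint's centre line, level with the slab faces (30 mm above the panel's underside); axes as the panel's
- pail: loose pink plastic pail, open at the top, 105 mm tall, 130 mm across at the rim and 100 mm at the foot, wall 3 mm, floor 4 mm thick; thin wire bail folded down outside. Origin at the centre of its underside, z up
- can1: crumpled gold drink can standing upright, 66 mm across, 100 mm tall, origin at the centre of its underside; leave it alone
- can2: crumpled gold drink can standing upright, 66 mm across, 70 mm tall, origin at the centre of its underside; leave it alone
- can3: crumpled gold drink can standing upright, 66 mm across, 104 mm tall, origin at the centre of its underside; leave it alone
- bottle: green glass bottle with a red cap, 66 mm across, 200 mm tall, standing; origin at the centre of its underside; leave it alone
- weight: round grey stone weight, 82 mm across, 47 mm tall; origin at the centre of its underside; leave it alone
Things that resemble listed ones, but are neither listed nor needed, are in the scene too. What is meant by the raker is not yellow, and is the smaller of those in its own colour. What is shaped like the pail but turquoise is not meant.

How it is judged:
By the outcome, as a careful person would: the job done as asked, in the order asked, and still so for the second after the job is handed in, with the robot touching nothing.
It also fails if it takes over 61 s, if anything falls off the work surface, if the arm or the gripper's body presses on something with over 40 N, if the wrist force passes 120 N, or if a joint passes its speed limit or range.

## Working session

There is one attempt and no reset: what is moved stays moved. The work goes in short steps, Python scripts to look and compute and a tool call to move; the robot and the scene stay as the last step left them, time stands still between calls to the robot, and variables do not carry over. Pictures are saved under pics/ and viewed, at most 10 in all, crops included, and the job is handed in when it is done.

Besides the shell and the picture viewer there is one more tool, called after "Call:" as a command line: name --argument value ..., lists and objects as JSON in quotes. servo_tool: Moves the arm, as the interface text tells. Its arguments: {"type":"object","properties":{"moves":{"type":"array"}},"required":["moves"]}

```bash
mkdir -p pics; cat > h.py <<'E'
import numpy as np, cv2
from scipy.spatial.transform import Rotation as R
from rig import env
def save(s,n): cv2.imwrite('pics/'+n,s['pixels'][:,:,::-1])
def world(s,mask):
    v,u=np.nonzero(mask&(s['depth']>0)); z=s['depth'][v,u]
    p=np.c_[(u-s['cx'])/s['fx']*z,(v-s['cy'])/s['fy']*z,z,np.ones(len(z))]
    return (np.array(s['extrinsics'])@p.T).T[:,:3]
def pix(s,P):
    c=np.linalg.inv(s['extrinsics'])@np.r_[P,1]
    return np.round([c[0]/c[2]*s['fx']+s['cx'],c[1]/c[2]*s['fy']+s['cy']]).astype(int)
E
python3 - <<'E'
from h import *
o=env.get_obs(); print(o['clock'],o['position'],o['eef_rot'])
a=env.snapshot('scene');b=env.snapshot('top')
save(a,'scene.png');save(b,'top.png')
for n,s in(('scene',a),('top',b)):
  print(n)
  for t in ['raker','block','panel','start_mark','end_mark','near_end','corner','side_end','pail','can1','bottle','weight']:
    print(t,[(round(d['p'],2),np.round(d['centre']).tolist(),pix(s,d['centre']).tolist()) for d in env.place_of(s,t)][:5])
E
```

```text
0.0 [ 162.86576601 -602.84262135  221.91776385] [-3.11282269e+00 -4.13037736e-01  2.59930170e-04]
scene
raker [(0.94, [355.0, 307.0, 1.0], [489, 281]), (0.79, [453.0, 410.0, 1.0], [500, 338])]
block [(0.81, [458.0, 320.0, 0.0], [458, 308])]
panel [(0.96, [576.0, 23.0, -1.0], [317, 249])]
start_mark [(0.61, [626.0, -84.0, 31.0], [273, 222])]
end_mark [(0.36, [470.0, 21.0, 32.0], [355, 220]), (0.28, [456.0, 319.0, -2.0], [459, 308])]
near_end [(0.56, [488.0, 26.0, 28.0], [350, 225]), (0.24, [460.0, 319.0, -1.0], [457, 308]), (0.19, [715.0, 306.0, -0.0], [345, 372])]
corner [(0.92, [594.0, 49.0, 32.0], [317, 247])]
side_end [(0.67, [626.0, -63.0, 26.0], [277, 228])]
pail [(0.88, [514.0, -320.0, -2.0], [266, 176]), (0.64, [459.0, 321.0, -1.0], [458, 309]), (0.63, [344.0, -368.0, 4.0], [308, 150])]
can1 [(0.77, [769.0, 204.0, -0.0], [285, 346]), (0.72, [327.0, 202.0, -2.0], [457, 249]), (0.67, [716.0, 306.0, 0.0], [344, 372]), (0.31, [521.0, 31.0, 34.0], [340, 230])]
bottle [(0.74, [702.0, -277.0, -2.0], [209, 206])]
weight [(0.37, [484.0, 25.0, 29.0], [351, 224]), (0.23, [576.0, 24.0, -1
[... 334 characters left out ...]
9, 205])]
end_mark [(0.62, [626.0, -80.0, 29.0], [367, 206]), (0.39, [464.0, 14.0, 29.0], [324, 279])]
near_end [(0.92, [484.0, 19.0, 32.0], [321, 270])]
corner [(0.73, [598.0, 52.0, 29.0], [307, 218]), (0.4, [330.0, -189.0, 1.0], [417, 343])]
side_end [(0.63, [619.0, -66.0, 33.0], [361, 209])]
pail [(0.83, [511.0, -318.0, 2.0], [474, 261]), (0.79, [347.0, -368.0, -1.0], [499, 337])]
can1 [(0.79, [327.0, 193.0, -2.0], [240, 343]), (0.59, [774.0, 208.0, -1.0], [241, 143]), (0.57, [715.0, 297.0, 0.0], [200, 168])]
bottle [(0.76, [700.0, -277.0, 1.0], [453, 178]), (0.36, [515.0, -321.0, 3.0], [475, 259])]
weight [(0.95, [328.0, -188.0, 1.0], [416, 345]), (0.3, [773.0, 206.0, -1.0], [242, 144])]
```

View pics/scene.png

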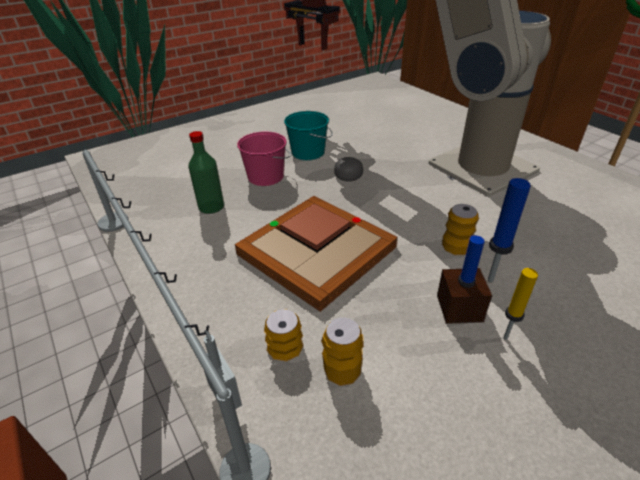

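View pics/top.png

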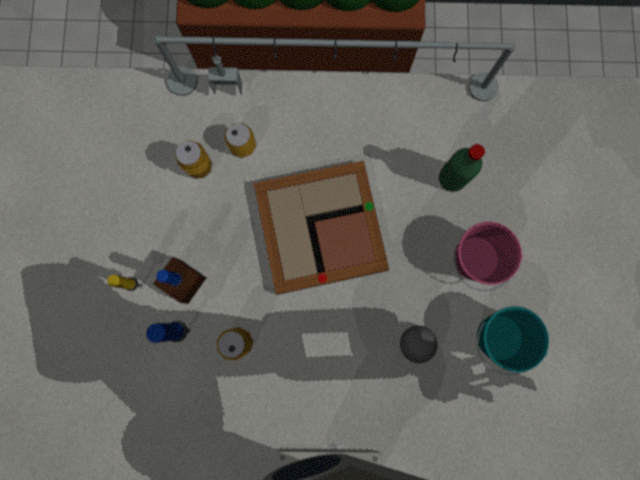

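Candidates for the raker in the scene view:
- small blue in the block, (473,262)
- big blue, free-standing, (510,215)
- yellow, (520,295)

The blue one in the block is the smaller of the two blues and hangs in the wooden block, so it fits the description. The pail is the pink one at (263,158), not the turquoise one. The green mark is at side_end (top view 369,206) and the red mark at near_end (322,279).

Next I move over the panel at safe height while turning the tool, and confirm with a crop.

Call:
servo_tool --moves '[{"rz": -7.2,"dz": -1.6},{"rz": -7.2,"dz": -1.6},{"rz": -7.2,"dz": -1.6},{"rz": -7.2,"dz": -1.6},{"rz": -7.2,"dz": -1.6},{"dx": 4.44,"dy": -0.68},{"dx": 4.44,"dy": -0.68},{"dx": 4.44,"dy": -0.68},{"dx": 4.44,"dy": -0.68},{"dx": 4.44,"dy": -0.68},{"dx": 4.44,"dy": -0.68},{"dx": 4.44,"dy": -0.68},{"dx": 4.44,"dy": -0.68},{"dx": 4.44,"dy": -0.68},{"dx": 4.44,"dy": -0.68},{"dx": 4.44,"dy": -0.68},{"dx": 4.44,"dy": -0.68},{"dx": 4.44,"dy": -0.68},{"dx": 4.44,"dy": -0.68},{}]'

```text
invalid input
```

```bash
cat >> h.py <<'E'
def wrist():
    o=env.get_obs(); s=env.snapshot('wrist'); T=np.eye(4)
    T[:3,:3]=R.from_rotvec(o['eef_rot']).as_matrix(); T[:3,3]=o['position']
    s['T']=T@np.array(s['hand_eye']); s['o']=o; return s
def ray(s,u,v):
    x,y=(np.array([u,v],float)-[s['cx'],s['cy']])/[s['fx'],s['fy']]; r=np.hypot(x,y)
    d=np.array([np.sin(r)*x/r,np.sin(r)*y/r,np.cos(r)]) if r>0 else np.array([0,0,1.])
    return s['T'][:3,3],s['T'][:3,:3]@d
def atz(s,u,v,z):
    c,d=ray(s,u,v); return c+d*(z-c[2])/d[2]
def proj(s,P):
    p=np.linalg.inv(s['T'])@np.r_[P,1]; h=np.hypot(p[0],p[1]); t=np.arctan2(h,p[2])
    return np.array([s['cx']+s['fx']*t*p[0]/h,s['cy']+s['fy']*t*p[1]/h])
E
python3 - <<'E'
from h import *
s=wrist(); o=s['o']; print(o['clock'],o['position'],o['eef_rot'],o['joint_pos'],s['T'][:3,3])
save(s,'w1.png')
for t in ['panel','start_mark','end_mark','near_end','near_1','corner','side_end','pail','raker']:
    print(t,[(round(d['p'],2),np.round(d['centre']).tolist(),np.round(proj(s,d['centre'])).tolist()) for d in env.place_of(s,t)][:3])
im=cv2.imread('pics/scene.png')[170:350,420:560]; im2=cv2.imread('pics/top.png')[230:360,90:220]
cv2.imwrite('pics/crop.png',np.hstack([cv2.resize(im,(400,514)),cv2.resize(im2,(400,514))]))
E
```

```text
1.3 [ 162.9717692  -603.34266474  222.66807205] [-3.11424168e+00 -4.13178306e-01  1.93562411e-05] [-1.32601708e+00  4.23106231e-01  1.62990786e+00 -5.99220950e-06
  1.08864113e+00 -1.90249204e-02] [ 243.45792507 -581.3566845   385.15703517]
panel [(0.68, [329.0, -191.0, 3.0], [38.0, 14.0])]
start_mark []
end_mark []
near_end []
near_1 []
corner []
side_end []
pail [(0.77, [350.0, -369.0, -2.0], [158.0, 2.0])]
raker []
```

View pics/crop.png

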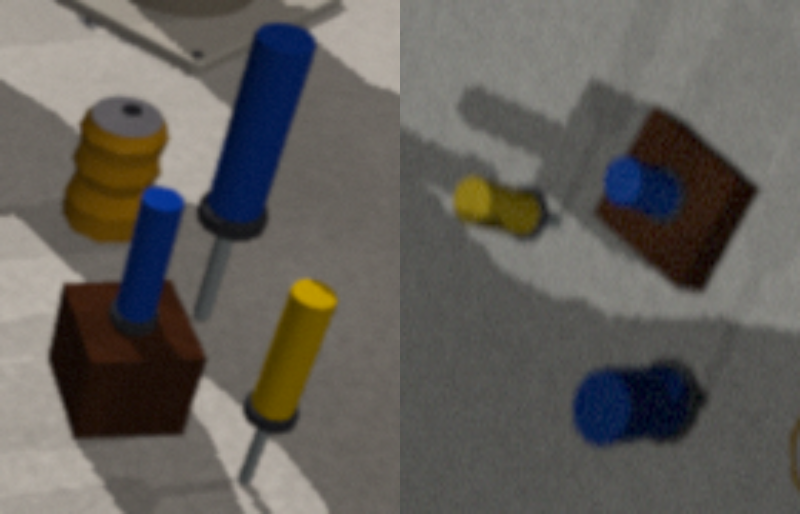

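View pics/w1.png

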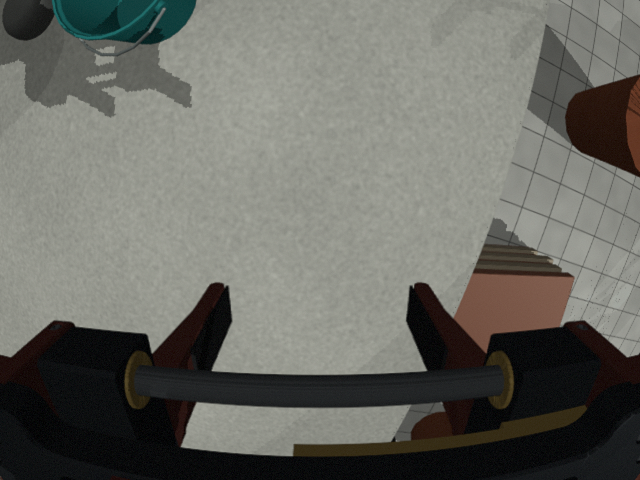

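The crop confirms it: the small blue raker sits in the block, the big blue one and the yellow one stand free. The wrist picture only shows bare table and the turquoise pail, because the move was refused. I suspect the empty row, so I'm resending without it.

Call:
servo_tool --moves '[{"rz": -7.2,"dz": -1.6},{"rz": -7.2,"dz": -1.6},{"rz": -7.2,"dz": -1.6},{"rz": -7.2,"dz": -1.6},{"rz": -7.2,"dz": -1.6},{"dx": 4.44,"dy": -0.68},{"dx": 4.44,"dy": -0.68},{"dx": 4.44,"dy": -0.68},{"dx": 4.44,"dy": -0.68},{"dx": 4.44,"dy": -0.68},{"dx": 4.44,"dy": -0.68},{"dx": 4.44,"dy": -0.68},{"dx": 4.44,"dy": -0.68},{"dx": 4.44,"dy": -0.68},{"dx": 4.44,"dy": -0.68},{"dx": 4.44,"dy": -0.68},{"dx": 4.44,"dy": -0.68},{"dx": 4.44,"dy": -0.68},{"dx": 4.44,"dy": -0.68},{"dx": 0,"fingers": 6}]'

```text
invalid input
```

Call:
servo_tool --moves '[{"rx": 0,"ry": 0,"rz": -7.2,"dx": 0,"dy": 0,"dz": -1.6,"fingers": 8.0}]'

```text
clock: 1.9
position: [162.6, -602.0, 236.8]
eef_rot: [-3.078, -0.61, 0.0]
contact_force: [-0.6, -0.5, -0.2]
gripper_width: 0.944
grip_force: 0.0
```

Call:
servo_tool --moves '[{"rx": 0,"ry": 0,"rz": -7.2,"dx": 0,"dy": 0,"dz": -1.6,"fingers": 6},{"rx": 0,"ry": 0,"rz": -7.2,"dx": 0,"dy": 0,"dz": -1.6,"fingers": 6},{"rx": 0,"ry": 0,"rz": -7.2,"dx": 0,"dy": 0,"dz": -1.6,"fingers": 6},{"rx": 0,"ry": 0,"rz": -7.2,"dx": 0,"dy": 0,"dz": -1.6,"fingers": 6},{"rx": 0,"ry": 0,"rz": 0,"dx": 4.44,"dy": -0.68,"dz": 0,"fingers": 6},{"rx": 0,"ry": 0,"rz": 0,"dx": 4.44,"dy": -0.68,"dz": 0,"fingers": 6},{"rx": 0,"ry": 0,"rz": 0,"dx": 4.44,"dy": -0.68,"dz": 0,"fingers": 6},{"rx": 0,"ry": 0,"rz": 0,"dx": 4.44,"dy": -0.68,"dz": 0,"fingers": 6},{"rx": 0,"ry": 0,"rz": 0,"dx": 4.44,"dy": -0.68,"dz": 0,"fingers": 6},{"rx": 0,"ry": 0,"rz": 0,"dx": 4.44,"dy": -0.68,"dz": 0,"fingers": 6},{"rx": 0,"ry": 0,"rz": 0,"dx": 4.44,"dy": -0.68,"dz": 0,"fingers": 6},{"rx": 0,"ry": 0,"rz": 0,"dx": 4.44,"dy": -0.68,"dz": 0,"fingers": 6},{"rx": 0,"ry": 0,"rz": 0,"dx": 4.44,"dy": -0.68,"dz": 0,"fingers": 6},{"rx": 0,"ry": 0,"rz": 0,"dx": 4.44,"dy": -0.68,"dz": 0,"fingers": 6},{"rx": 0,"ry": 0,"rz": 0,"dx": 4.44,"dy": -0.68,"dz": 0,"fingers": 6},{"rx": 0,"ry": 0,"rz": 0,"dx": 4.44,"dy": -0.68,"dz": 0,"fingers": 6},{"rx": 0,"ry": 0,"rz": 0,"dx": 4.44,"dy": -0.68,"dz": 0,"fingers": 6},{"rx": 0,"ry": 0,"rz": 0,"dx": 4.44,"dy": -0.68,"dz": 0,"fingers": 6},{"rx": 0,"ry": 0,"rz": 0,"dx": 0,"dy": 0,"dz": 0,"fingers": 6},{"rx": 0,"ry": 0,"rz": 0,"dx": 0,"dy": 0,"dz": 0,"fingers": 6}]'

```text
clock: 3.9
position: [479.1, -58.9, 302.5]
eef_rot: [-2.832, -1.359, 0.001]
contact_force: [-0.4, 0.0, -0.6]
gripper_width: 0.682
grip_force: 0.0
```

```bash
python3 - <<'E'
from h import *
s=wrist(); o=s['o']; print(o['clock'],o['position'],o['eef_rot'],o['joint_pos'],s['T'][:3,3])
save(s,'w2.png')
for t in ['panel','start_mark','end_mark','near_end','near_1','near_2','corner','side_2','side_1','side_end','raker','block']:
    print(t,[(round(d['p'],2),np.round(d['centre']).tolist(),np.round(proj(s,d['centre'])).tolist()) for d in env.place_of(s,t)][:3])
E
```

```text
3.9 [479.13643228 -58.92301078 302.52094741] [-2.83232367e+00 -1.35919064e+00  9.12572194e-04] [-1.46820017e-01  1.17211582e-01  1.85180940e+00 -3.31791799e-04
  1.17306616e+00  5.29251313e-01] [531.93390456   5.56090891 464.96815026]
panel [(0.89, [580.0, 22.0, 4.0], [341.0, 96.0])]
start_mark [(0.69, [623.0, -78.0, 30.0], [423.0, 141.0]), (0.24, [483.0, 21.0, 23.0], [278.0, 147.0]), (0.23, [516.0, 32.0, 33.0], [294.0, 122.0])]
end_mark [(0.64, [464.0, 18.0, 32.0], [267.0, 159.0]), (0.32, [556.0, 35.0, 31.0], [319.0, 98.0])]
near_end [(0.8, [482.0, 22.0, 26.0], [277.0, 147.0])]
near_1 [(0.82, [519.0, 31.0, 32.0], [296.0, 121.0]), (0.78, [557.0, 36.0, 28.0], [319.0, 97.0])]
near_2 [(0.82, [519.0, 31.0, 32.0], [296.0, 121.0]), (0.78, [557.0, 36.0, 28.0], [319.0, 97.0])]
corner [(0.71, [596.0, 46.0, 28.0], [340.0, 70.0]), (0.37, [582.0, 25.0, 2.0], [341.0, 94.0])]
side_2 [(0.72, [602.0, 12.0, 28.0], [363.0, 90.0]), (0.65, [616.0, -31.0, 30.0], [395.0, 112.0]), (0.65, [516.0, 30.0, 33.0], [295.0, 123.0])]
side_1 [(0.72, [602.0, 12.0, 28.0], [363.0, 90.0]), (0.65, [616.0, -31.0, 30.0], [395.0, 112.0]), (0.65, [516.0, 30.0, 33.0], [295.0, 123.0])]
side_end [(0.69, [620.0, -62.0, 29.0], [412.0, 131.0])]
raker [(0.85, [354.0, 310.0, 0.0], [85.0, 59.0]), (0.18, [583.0, 24.0, 0.0], [342.0, 94.0])]
block [(0.96, [456.0, 318.0, -3.0], [132.0, 3.0])]
```

View pics/w2.png

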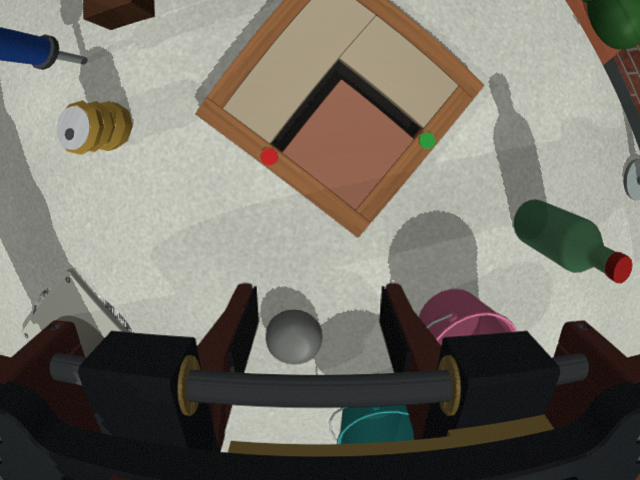

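The wrist view shows the panel clearly: green mark (428,140), red (269,156), dark joint corner (341,70). I'll fit the panel pose by colour in three views, and the raker axis from scene and top.

```bash
cat > fit.py <<'E'
from h import *
def cent(s,rgb,near,rad):
    p=s['pixels'].astype(int); m=(np.abs(p/p.sum(2,keepdims=True).clip(1)-np.array(rgb)/sum(rgb))<.13).all(2)&(p.max(2)>60)
    yy,xx=np.mgrid[:480,:640]; m&=np.hypot(xx-near[0],yy-near[1])<rad
    return m
s=env.snapshot('scene');t=env.snapshot('top');w=wrist()
def c2(s):  # pinhole ray to z
    E=np.array(s['extrinsics'])
    def f(u,v,z):
        d=E[:3,:3]@[(u-s['cx'])/s['fx'],(v-s['cy'])/s['fy'],1]; return E[:3,3]+d*(z-E[2,3])/d[2]
    return f
def report(name,f,g,r):
    G=f(*g,32)[:2];Q=f(*r,32)[:2]; d=G-Q
    a=np.arctan2(d[1],d[0])-np.arctan2(-132.5,132.5); c,sn=np.cos(a),np.sin(a); M=np.array([[c,-sn],[sn,c]])
    o=(G+Q)/2-M@np.array([-46.25,-46.25]); print(name,'G',G.round(1),'R',Q.round(1),'dist',np.hypot(*d).round(1),'yaw',np.degrees(a).round(2),'org',o.round(1))
    for P in((20,-95),(20,20),(-95,20)): print('   ',(o+M@P).round(1))
def mm(m): v,u=np.nonzero(m); return u.mean(),v.mean(),len(u)
for n,im,f,gp,rp in(('scene',s,c2(s),(274,223),(356,220)),('top',t,c2(t),(369,206),(322,279)),('wrist',w,lambda u,v,z:atz(w,u,v,z),(428,140),(269,156))):
    g=mm(cent(im,(30,160,40),gp,13)); r=mm(cent(im,(200,20,20),rp,13)); print(n,np.round(g,1),np.round(r,1)); report(n,f,g[:2],r[:2])
for n,im,c in(('scene',s,(473,262)),('top',t,(170,277))):
    m=cent(im,(10,40,160),c,30 if n=='scene' else 17); P=world(im,m); print(n,len(P),'z',np.percentile(P[:,2],[2,50,98]).round(),'top pts',np.median(P[P[:,2]>160],0).round(1))
    for lo in(90,110,130,150):
        q=P[(P[:,2]>lo)&(P[:,2]<lo+20)]; print(lo,len(q),q.mean(0).round(1) if len(q) else '',(np.array(im['extrinsics'])[:3,3]).round())
m=cent(s,(10,40,160),(512,215),45);P=world(s,m);print('big',np.percentile(P,[2,50,98],axis=0).round())
for q in env.place_of(t,'pail'): print(q['centre'])
for n,im,c,rd in(('scene',s,(263,158),32),('top',t,(489,253),40)):
    P=world(im,cent(im,(190,60,110),c,rd)); q=P[P[:,2]>98]; print('pail',n,len(q)); 
    if len(q): print(q.min(0).round(),q.max(0).round(),cv2.minEnclosingCircle(q[:,:2].astype(np.float32)))
E
python3 fit.py
```

```text
scene [273.7 223.2  33. ] [355.5 219.8  31. ]
scene G [626.  -77.8] R [469.5  21.5] dist 185.4 yaw 12.6 org [582.8  27.1]
    [623.  -61.3]
    [597.9  50.9]
    [485.7  25.8]
top [nan nan  0.] [321.  277.2  33. ]
top G [nan nan] R [467.9  19.8] dist nan yaw nan org [nan nan]
    [nan nan]
    [nan nan]
    [nan nan]
wrist [426.1 139.2 174. ] [268.1 156.1 156. ]
wrist G [626.8 -80. ] R [468.   19.2] dist 187.3 yaw 13.02 org [582.1  25.1]
    [622.9 -63. ]
    [597.  49.]
    [485.   23.1]
scene 479 z [ 83. 132. 168.] top pts [462.  323.6 166.7]
90 94 [462.9 327.5  99.9] [977. 638. 628.]
110 92 [465.2 327.8 120. ] [977. 638. 628.]
130 94 [465.7 327.5 140.2] [977. 638. 628.]
150 157 [462.7 325.1 162.9] [977. 638. 628.]
top 99 z [ 89. 157. 171.] top pts [457.3 314.9 167.2]
90 13 [452.  309.3  99. ] [ 378.   18. 1173.]
110 13 [453.  308.9 121.1] [ 378.   18. 1173.]
130 12 [452.8 309.3 140.8] [ 378.   18. 1173.]
150 54 [455.9 314.8 164. ] [ 378.   18. 1173.]
big [[346. 300. 107.]
 [365. 318. 177.]
 [460. 327. 231.]]
[347.3, -366.6, -0.9]
[516.6, -321.6, 1.4]
[599.9, 49.3, 31.5]
pail scene 263
[ 453. -388.   98.] [ 582. -252.  105.] ((516.990234375, -319.8395690917969), 67.89794921875)
pail top 441
[ 453. -386.   98.] [ 580. -265.  110.] ((517.3609008789062, -321.4300231933594), 64.71953582763672)fit.py:17: RuntimeWarning: Mean of empty slice.
  def mm(m): v,u=np.nonzero(m); return u.mean(),v.mean(),len(u)
  ret = ret.dtype.type(ret / rcount)
```

Call:
servo_tool --moves '[{"rx": 0,"ry": 0,"rz": 0,"dx": 2.83,"dy": -2.54,"dz": 0.75,"fingers": 6},{"rx": 0,"ry": 0,"rz": 0,"dx": 2.83,"dy": -2.54,"dz": 0.75,"fingers": 6},{"rx": 0,"ry": 0,"rz": 0,"dx": 2.83,"dy": -2.54,"dz": 0.75,"fingers": 6},{"rx": 0,"ry": 0,"rz": 0,"dx": 2.83,"dy": -2.54,"dz": 0.75,"fingers": 6},{"rx": 0,"ry": 0,"rz": 0,"dx": 2.83,"dy": -2.54,"dz": 0.75,"fingers": 6},{"rx": 0,"ry": 0,"rz": 0,"dx": 2.83,"dy": -2.54,"dz": 0.75,"fingers": 6},{"rx": 0,"ry": 0,"rz": 0,"dx": 2.83,"dy": -2.54,"dz": 0.75,"fingers": 6},{"rx": 0,"ry": 0,"rz": 0,"dx": 2.83,"dy": -2.54,"dz": 0.75,"fingers": 6},{"rx": 0,"ry": 0,"rz": 0,"dx": 2.83,"dy": -2.54,"dz": 0.75,"fingers": 6},{"rx": 0,"ry": 0,"rz": 0,"dx": 2.83,"dy": -2.54,"dz": 0.75,"fingers": 6},{"rx": 0,"ry": 0,"rz": 0,"dx": 0,"dy": 0,"dz": 0,"fingers": 6},{"rx": 0,"ry": 0,"rz": 0,"dx": 0,"dy": 0,"dz": 0,"fingers": 6}]'

```text
clock: 5.95
position: [458.6, 320.3, 227.2]
eef_rot: [2.832, 1.358, -0.002]
contact_force: [0.2, -0.4, 0.4]
gripper_width: 0.687
grip_force: 0.0
```

```bash
python3 - <<'E'
from h import *
from fit import cent
w=wrist(); o=w['o']; print(o['clock'],o['position'],o['eef_rot'])
save(w,'w3.png')
c=proj(w,[458,319.5,168]); print('expected',c)
m=cent(w,(10,40,160),c,70); n,l,st,ce=cv2.connectedComponentsWithStats(m.astype(np.uint8)); print(st[1:],ce[1:])
for d in env.cut_out(w,'raker')[:3]:
    v,u=np.nonzero(d['mask']); print(d['p'],u.min(),u.max(),v.min(),v.max(),u.mean(),v.mean())
E
```

```text
scene [273.7 223.2  33. ] [355.9 219.9  32. ]
scene G [626.  -77.8] R [469.   22.3] dist 186.2 yaw 12.47 org [582.7  27.4]
    [622.7 -61.1]
    [597.9  51.2]
    [485.6  26.4]
top [368.7 206.1  37. ] [322.2 278.2  45. ]
top G [625.1 -82.1] R [465.9  17.1] dist 187.6 yaw 13.07 org [580.1  23. ]
    [621. -65.]
    [595.  47.]
    [483.  21.]
wrist [nan nan  0.] [nan nan  0.]
wrist G [442.  296.9] R [442.  296.9] dist 0.0 yaw 45.0 org [442.  362.3]
    [523.3 309.3]
    [442.  390.6]
    [360.7 309.3]
scene 503 z [ 83. 133. 168.] top pts [462.3 323.5 166.7]
90 100 [461.6 326.2 100.5] [977. 638. 628.]
110 92 [465.4 327.7 119.7] [977. 638. 628.]
130 101 [465.9 327.  140.1] [977. 638. 628.]
150 164 [462.9 324.8 162.6] [977. 638. 628.]
top 97 z [ 91. 161. 171.] top pts [457.6 315.5 166.6]
90 14 [451.6 309.5  99.9] [ 378.   18. 1173.]
110 13 [451.9 309.5 121.2] [ 378.   18. 1173.]
130 14 [451.9 308.8 139.4] [ 378.   18. 1173.]
150 51 [456.8 314.7 165.3] [ 378.   18. 1173.]
big [[351. 306. 105.]
 [364. 321. 159.]
 [461. 329. 231.]]
[517.1, -318.9, 1.9]
[344.4, -368.7, -0.2]
pail scene 267
[
[... 2877 characters left out ...]

 [317.         243.        ]
 [321.         243.        ]
 [323.         243.        ]
 [325.5        243.        ]
 [301.         245.        ]
 [322.         245.5       ]
 [328.         246.5       ]
 [330.         246.        ]
 [301.5        248.5       ]
 [326.         248.        ]
 [300.         250.        ]
 [329.5        251.        ]
 [331.         253.        ]]
0.57 205 255 273 333 225.35294117647058 302.6317135549872
0.57 193 256 134 176 223.6858611825193 154.81542416452442
0.55 297 333 210 279 315.1319868482856 244.73132926256457fit.py:17: RuntimeWarning: Mean of empty slice.
  def mm(m): v,u=np.nonzero(m); return u.mean(),v.mean(),len(u)
  ret = ret.dtype.type(ret / rcount)
```

View pics/w3.png

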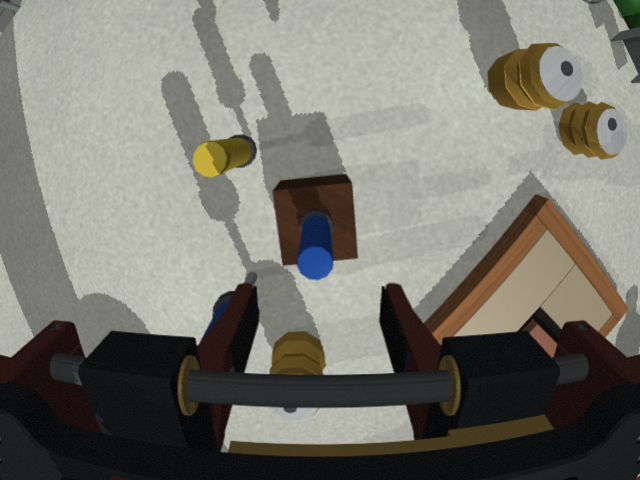

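Handle cap is at (315,261), 1–2 mm from where I predicted, which puts the raker at about (459,321) with its cap near z 168. The big blue and yellow tools clear the gripper body. I'll descend and grip.

Call:
servo_tool --moves '[{"rx": 0,"ry": 0,"rz": 0,"dx": 0.15,"dy": -0.05,"dz": 2,"fingers": 6},{"rx": 0,"ry": 0,"rz": 0,"dx": 0,"dy": 0,"dz": 2,"fingers": 6},{"rx": 0,"ry": 0,"rz": 0,"dx": 0,"dy": 0,"dz": 2.2,"fingers": 6},{"rx": 0,"ry": 0,"rz": 0,"dx": 0,"dy": 0,"dz": 2.2,"fingers": 6},{"rx": 0,"ry": 0,"rz": 0,"dx": 0,"dy": 0,"dz": 1.95,"fingers": 6},{"rx": 0,"ry": 0,"rz": 0,"dx": 0,"dy": 0,"dz": 0,"fingers": 4},{"rx": 0,"ry": 0,"rz": 0,"dx": 0,"dy": 0,"dz": 0,"fingers": 0},{"rx": 0,"ry": 0,"rz": 0,"dx": 0,"dy": 0,"dz": 0,"fingers": 0},{"rx": 0,"ry": 0,"rz": 0,"dx": 0,"dy": 0,"dz": 0,"fingers": 0},{"rx": 0,"ry": 0,"rz": 0,"dx": 0,"dy": 0,"dz": 0,"fingers": 0},{"rx": 0,"ry": 0,"rz": 0,"dx": 0,"dy": 0,"dz": 0,"fingers": 0}]'

```text
clock: 7.35
position: [460.1, 321.8, 125.1]
eef_rot: [-2.834, -1.355, -0.002]
contact_force: [-0.8, -0.2, 5.4]
gripper_width: 0.269
grip_force: 30.0
```

Call:
servo_tool --moves '[{"rx": 0,"ry": 0,"rz": 0,"dx": 0,"dy": 0,"dz": -1.5,"fingers": 0},{"rx": 0,"ry": 0,"rz": 0,"dx": 0,"dy": 0,"dz": -2.5,"fingers": 0},{"rx": 0,"ry": 0,"rz": 0,"dx": 0,"dy": 0,"dz": -2.5,"fingers": 0},{"rx": 0,"ry": 0,"rz": 0,"dx": 0,"dy": 0,"dz": -2.5,"fingers": 0},{"rx": 0,"ry": 0,"rz": 0,"dx": -1,"dy": 1.9,"dz": 0,"fingers": 0},{"rx": 0,"ry": 0,"rz": 0,"dx": -1.787,"dy": 3.344,"dz": 0,"fingers": 0},{"rx": 0,"ry": 0,"rz": 0,"dx": -1.787,"dy": 3.344,"dz": 0,"fingers": 0},{"rx": 0,"ry": 0,"rz": 0,"dx": -1.787,"dy": 3.344,"dz": 0,"fingers": 0},{"rx": 0,"ry": 0,"rz": 0,"dx": -1.787,"dy": 3.344,"dz": 0,"fingers": 0},{"rx": 0,"ry": 0,"rz": 0,"dx": -1.787,"dy": 3.344,"dz": 0,"fingers": 0},{"rx": 0,"ry": 0,"rz": 0,"dx": -1.787,"dy": 3.344,"dz": 0,"fingers": 0},{"rx": 0,"ry": 0,"rz": 0,"dx": -1.787,"dy": 3.344,"dz": 0,"fingers": 0},{"rx": 0,"ry": 0,"rz": 0,"dx": -1.787,"dy": 3.344,"dz": 0,"fingers": 0},{"rx": 0,"ry": 0,"rz": 0,"dx": -1.787,"dy": 3.344,"dz": 0,"fingers": 0},{"rx": 0,"ry": 0,"rz": 0,"dx": -1.787,"dy": 3.344,"dz": 0,"fingers": 0},{"rx": 0,"ry": 0,"rz": 0,"dx": -0.79,"dy": 1.44,"dz": 0,"fingers": 0},{"rx": 0,"ry": 0,"rz": 0,"dx": 0,"dy": 0,"dz": 0,"fingers": 0},{"rx": 0,"ry": 0,"rz": 0,"dx": 0,"dy": 0,"dz": 0,"fingers": 0}]'

```text
clock: 9.15
position: [621.8, -61.9, 213.8]
eef_rot: [-2.834, -1.354, 0.001]
contact_force: [-0.0, -0.8, -1.0]
gripper_width: 0.266
grip_force: 30.0
```

```bash
sed -i 's/^s=env.snapshot/if __name__!="__main__": raise SystemExit\n&/' fit.py; sed -n '/^def cent/,/return m/p' fit.py >> h.py; python3 - <<'E'
from h import *
w=wrist(); o=w['o']; s=env.snapshot('scene'); save(w,'w4.png'); save(s,'s4.png')
print(o['clock'],o['position'],o['eef_rot'])
for P in ([622.5,-62.5,98],[622.5,-62.5,30],[597,49,30],[485,23.5,30],[622.5,-62.5,240]): print(P,proj(w,P).round(),pix(s,P))
a=w['pixels'][0:400,200:560][:,:,::-1]; c=pix(s,[622.5,-62.5,120]); b=s['pixels'][c[1]-75:c[1]+75,c[0]-65:c[0]+70][:,:,::-1]
cv2.imwrite('pics/c4.png',np.hstack([cv2.resize(a,(414,460)),cv2.resize(b,(380,460),interpolation=cv2.INTER_CUBIC)])); print(c)
for n,im in(('scene',s),):
    m=cent(im,(10,40,160),c-[0,30],45); P=world(im,m); print(n,len(P))
    for lo in range(60,300,20):
        q=P[(P[:,2]>lo)&(P[:,2]<lo+20)&(np.hypot(P[:,0]-622,P[:,1]+62)<50)]; print(lo,len(q),np.median(q,0).round(1) if len(q) else '')
E
```

```text
9.15 [621.83078246 -61.90092499 213.76997311] [-2.83357257e+00 -1.35419154e+00  1.30287135e-03]
[622.5, -62.5, 98] [319. 239.] [276 202]
[622.5, -62.5, 30] [319. 219.] [279 227]
[597, 49, 30] [224. 146.] [316 248]
[485, 23.5, 30] [163. 238.] [351 223]
[622.5, -62.5, 240] [319. 335.] [270 141]
[275 193]
scene 391
60 0 
80 0 
100 0 
120 0 
140 0 
160 46 [625.  -53.2 174.5]
180 84 [624.5 -53.  190.2]
200 81 [625.7 -53.4 209.5]
220 82 [625.8 -53.5 230.2]
240 98 [625.  -54.9 251.7]
260 0 
280 0
```

View pics/c4.png

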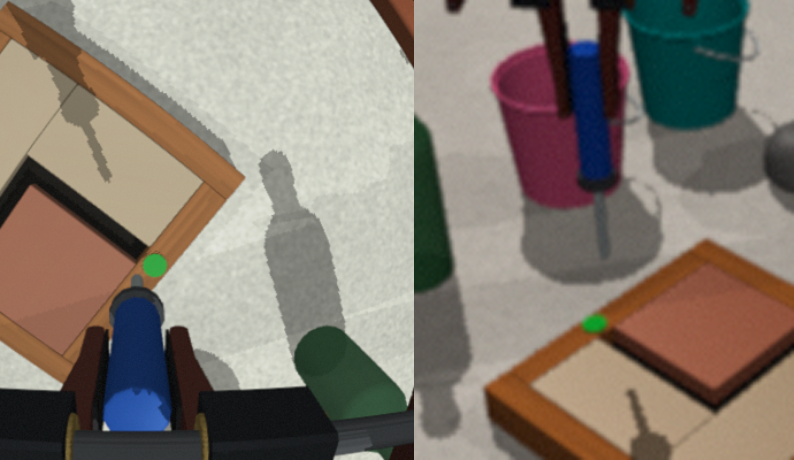

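The raker hangs vertical in the gripper: tip at crop (137,282), just short of the joint end, with the green mark at (154,265). One refinement of the joint line from this closer view.

```bash
python3 - <<'E'
from h import *
w=wrist(); o=w['o']; print(o['clock'],o['position'])
g=cv2.GaussianBlur(w['pixels'].max(2),(3,3),0).astype(float)
yaw=np.radians(13.0); M=np.array([[np.cos(yaw),-np.sin(yaw)],[np.sin(yaw),np.cos(yaw)]]); org=np.array([581.8,25.1])
def prof(base,dirn):
    r=np.arange(-20,20.1,.5); pp=[proj(w,np.r_[org+M@(np.array(base)+np.array(dirn)*k),30]) for k in r]
    v=np.array([cv2.getRectSubPix(g.astype(np.float32),(1,1),tuple(map(float,p)))[0,0] for p in pp])
    th=(np.median(v[:8])+v.min())/2; d=r[v<60]; return base,d.min() if len(d) else None,d.max() if len(d) else None,v[::6].astype(int)
for y in(-80,-60,-40,-20,0): print(*prof((20,y),(1,0)))
for x in(-80,-60,-40,-20,0): print(*prof((x,20),(0,1)))
for c,n in(((30,160,40),'g'),((200,20,20),'r')):
    e=[20,-112.5] if n=='g' else [-112.5,20]; p=proj(w,np.r_[org+M@e,32]); m=cent(w,c,p,20); v,u=np.nonzero(m)
    if len(u): print(n,len(u),p,u.mean(),v.mean(),M.T@(atz(w,u.mean(),v.mean(),32)[:2]-org))
E
```

```text
9.25 [621.82655839 -61.12104114 214.04106585]
(20, -80) -6.5 8.0 [162 162 161 157  81  28  19  28  31  35 151 183 183 183]
(20, -60) -6.5 8.0 [161 161 161 158  81  29  21  29  32  34 147 183 183 183]
(20, -40) -6.5 8.0 [161 161 161 156  80  28  20  28  31  33 146 183 183 182]
(20, -20) -6.5 8.0 [159 160 159 156  82  28  20  24  31  33 146 181 182 182]
(20, 0) -6.5 8.0 [159 158 159 155  81  30  21  29  32  33 139 182 182 181]
(-80, 20) -8.5 5.5 [159 159 159 150  34  19  18  26  29  93 165 180 181 181]
(-60, 20) -8.5 5.5 [159 160 158 148  31  22  18  27  29  97 167 182 182 182]
(-40, 20) -8.5 5.5 [160 159 159 152  32  22  18  24  29  96 169 182 182 182]
(-20, 20) -8.5 5.5 [159 159 159 148  35  22  19  23  30  98 170 182 182 183]
(0, 20) -8.5 5.5 [159 158 159 148  30  22  20  30  30  96 171 183 183 183]
g 272 [334.29959825 230.85723381] 334.5514705882353 230.69485294117646 [  20.2763716 -112.5888438]
r 172 [155.46301945 252.06361402] 156.11046511627907 251.7325581395349 [-111.69535501   19.57883348]
```

```bash
python3 - <<'E'
import cv2,numpy as np
im=cv2.imread('pics/w4.png')
cv2.imwrite('pics/c5.png',cv2.resize(im[215:335,270:370],(600,720)[:1]+(600,),interpolation=cv2.INTER_NEAREST))
from h import *
w=wrist(); o=w['o']; P=o['position']; 
for z in(98,110,160,168,258):
  print(z,proj(w,[P[0],P[1],z]).round(1),[proj(w,[P[0]+k*.628,P[1]+k*.778,z]).round(1)[1] for k in(-15,-4,4,15)])
E
```

```text
98 [317.9 238.8] [np.float64(256.9), np.float64(243.7), np.float64(233.9), np.float64(220.2)]
110 [317.8 243.4] [np.float64(262.1), np.float64(248.4), np.float64(238.3), np.float64(224.0)]
160 [317.6 267.3] [np.float64(289.2), np.float64(273.2), np.float64(261.3), np.float64(244.3)]
168 [317.5 272. ] [np.float64(294.5), np.float64(278.1), np.float64(265.8), np.float64(248.4)]
258 [316.6 358.4] [np.float64(388.0), np.float64(366.7), np.float64(349.9), np.float64(325.0)]
```

View pics/c5.png

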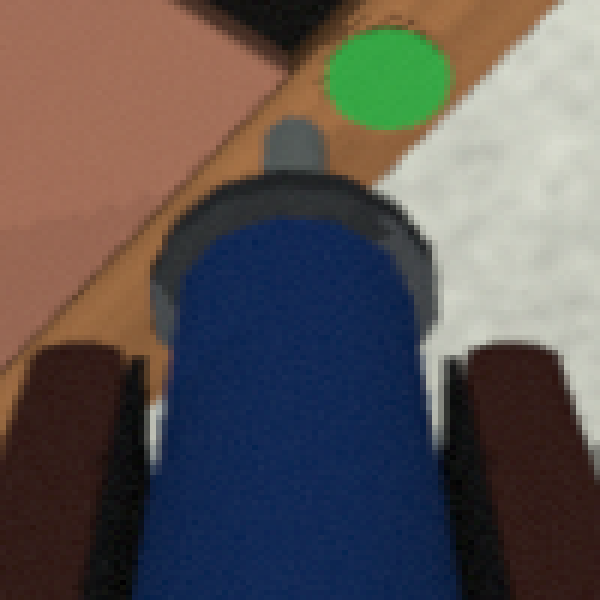

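The tip sits about 2 mm toward tool -x of the TCP in this view (rod end at full-frame (319,239)). I'll compensate for that, lower to just above the joint and look once.

Call:
servo_tool --moves '[{"rx": 0,"ry": 0,"rz": 0,"dx": 0.18,"dy": 0.16,"dz": 1.5,"fingers": 0},{"rx": 0,"ry": 0,"rz": 0,"dx": 0,"dy": 0,"dz": 2,"fingers": 0},{"rx": 0,"ry": 0,"rz": 0,"dx": 0,"dy": 0,"dz": 1.5,"fingers": 0},{"rx": 0,"ry": 0,"rz": 0,"dx": 0,"dy": 0,"dz": 1,"fingers": 0},{"rx": 0,"ry": 0,"rz": 0,"dx": 0,"dy": 0,"dz": 0,"fingers": 0},{"rx": 0,"ry": 0,"rz": 0,"dx": 0,"dy": 0,"dz": 0,"fingers": 0}]'

```text
clock: 9.95
position: [625.0, -62.0, 154.1]
eef_rot: [-2.834, -1.355, 0.0]
contact_force: [0.3, 0.4, -0.2]
gripper_width: 0.265
grip_force: 30.0
```

```bash
python3 - <<'E'
from h import *
w=wrist(); o=w['o']; s=env.snapshot('scene'); print(o['clock'],o['position'],o['contact_force'])
save(w,'w6.png')
c=pix(s,[622.5,-62.5,40]); b=s['pixels'][c[1]-45:c[1]+35,c[0]-40:c[0]+60][:,:,::-1]
a=w['pixels'][150:300,220:390][:,:,::-1]
cv2.imwrite('pics/c6.png',np.hstack([cv2.resize(a,(425,375),interpolation=cv2.INTER_CUBIC),cv2.resize(b,(375,375),interpolation=cv2.INTER_CUBIC)]))
print(proj(w,[623.4,-63.7,30]),c)
E
```

```text
9.95 [625.01471695 -61.96630295 154.09922502] [ 0.27960389  0.38721914 -0.16575465]
[317.60538503 238.78049032] [278 223]
```

View pics/c6.png

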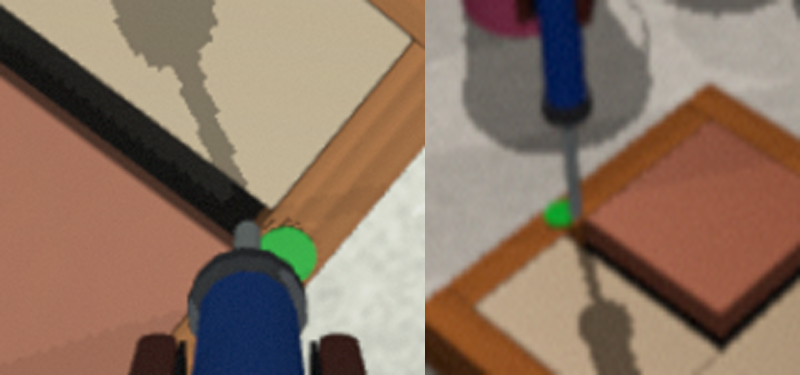

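The tip (crop (247,228)) is laterally centred over the joint but a little close to its end. I'll shift 2.5 mm inward and lower about 9 mm into the joint.

Call:
servo_tool --moves '[{"rx": 0,"ry": 0,"rz": 0,"dx": 0.15,"dy": -0.2,"dz": 0.3,"fingers": 0},{"rx": 0,"ry": 0,"rz": 0,"dx": 0,"dy": 0,"dz": 0.4,"fingers": 0},{"rx": 0,"ry": 0,"rz": 0,"dx": 0,"dy": 0,"dz": 0.4,"fingers": 0},{"rx": 0,"ry": 0,"rz": 0,"dx": 0,"dy": 0,"dz": 0.4,"fingers": 0},{"rx": 0,"ry": 0,"rz": 0,"dx": 0,"dy": 0,"dz": 0.2,"fingers": 0},{"rx": 0,"ry": 0,"rz": 0,"dx": 0,"dy": 0,"dz": 0,"fingers": 0}]'

```text
clock: 10.65
position: [623.9, -59.6, 136.7]
eef_rot: [-2.834, -1.355, 0.001]
contact_force: [1.2, 0.8, -0.2]
gripper_width: 0.272
grip_force: 30.0
```

Call:
servo_tool --moves '[{"rx": 0,"ry": 0,"rz": 0,"dx": -0.12,"dy": 0.15,"dz": 0,"fingers": 0},{"rx": 0,"ry": 0,"rz": 0,"dx": 0,"dy": 0,"dz": 0,"fingers": 0},{"rx": 0,"ry": 0,"rz": 0,"dx": 0.185,"dy": -0.236,"dz": 0,"fingers": 0},{"rx": 0,"ry": 0,"rz": 0,"dx": 0.185,"dy": -0.236,"dz": 0,"fingers": 0},{"rx": 0,"ry": 0,"rz": 0,"dx": 0.185,"dy": -0.236,"dz": 0,"fingers": 0},{"rx": 0,"ry": 0,"rz": 0,"dx": 0.185,"dy": -0.236,"dz": 0,"fingers": 0},{"rx": 0,"ry": 0,"rz": 0,"dx": 0.185,"dy": -0.236,"dz": 0,"fingers": 0},{"rx": 0,"ry": 0,"rz": 0,"dx": 0.185,"dy": -0.236,"dz": 0,"fingers": 0},{"rx": 0,"ry": 0,"rz": 0,"dx": 0.185,"dy": -0.236,"dz": 0,"fingers": 0},{"rx": 0,"ry": 0,"rz": 0,"dx": 0.185,"dy": -0.236,"dz": 0,"fingers": 0},{"rx": 0,"ry": 0,"rz": 0,"dx": 0.185,"dy": -0.236,"dz": 0,"fingers": 0},{"rx": 0,"ry": 0,"rz": 0,"dx": 0.185,"dy": -0.236,"dz": 0,"fingers": 0},{"rx": 0,"ry": 0,"rz": 0,"dx": 0.185,"dy": -0.236,"dz": 0,"fingers": 0},{"rx": 0,"ry": 0,"rz": 0,"dx": 0.185,"dy": -0.236,"dz": 0,"fingers": 0},{"rx": 0,"ry": 0,"rz": 0,"dx": 0.185,"dy": -0.236,"dz": 0,"fingers": 0},{"rx": 0,"ry": 0,"rz": 0,"dx": 0.185,"dy": -0.236,"dz": 0,"fingers": 0},{"rx": 0,"ry": 0,"rz": 0,"dx": 0.185,"dy": -0.236,"dz": 0,"fingers": 0},{"rx": 0,"ry": 0,"rz": 0,"dx": 0.185,"dy": -0.236,"dz": 0,"fingers": 0},{"rx": 0,"ry": 0,"rz": 0,"dx": 0.185,"dy": -0.236,"dz": 0,"fingers": 0},{"rx": 0,"ry": 0,"rz": 0,"dx": 0.185,"dy": -0.236,"dz": 0,"fingers": 0}]'

```text
clock: 12.65
position: [612.4, -8.7, 137.2]
eef_rot: [-2.834, -1.355, -0.0]
contact_force: [0.5, -0.9, -1.0]
gripper_width: 0.272
grip_force: 30.0
```

Call:
servo_tool --moves '[{"rx": 0,"ry": 0,"rz": 0,"dx": 0.187,"dy": -0.238,"dz": 0,"fingers": 0},{"rx": 0,"ry": 0,"rz": 0,"dx": 0.187,"dy": -0.238,"dz": 0,"fingers": 0},{"rx": 0,"ry": 0,"rz": 0,"dx": 0.187,"dy": -0.238,"dz": 0,"fingers": 0},{"rx": 0,"ry": 0,"rz": 0,"dx": 0.187,"dy": -0.238,"dz": 0,"fingers": 0},{"rx": 0,"ry": 0,"rz": 0,"dx": 0.187,"dy": -0.238,"dz": 0,"fingers": 0},{"rx": 0,"ry": 0,"rz": 0,"dx": 0.187,"dy": -0.238,"dz": 0,"fingers": 0},{"rx": 0,"ry": 0,"rz": 0,"dx": 0.187,"dy": -0.238,"dz": 0,"fingers": 0},{"rx": 0,"ry": 0,"rz": 0,"dx": 0.187,"dy": -0.238,"dz": 0,"fingers": 0},{"rx": 0,"ry": 0,"rz": 0,"dx": 0.187,"dy": -0.238,"dz": 0,"fingers": 0},{"rx": 0,"ry": 0,"rz": 0,"dx": 0.187,"dy": -0.238,"dz": 0,"fingers": 0},{"rx": 0,"ry": 0,"rz": 0,"dx": 0.187,"dy": -0.238,"dz": 0,"fingers": 0},{"rx": 0,"ry": 0,"rz": 0,"dx": 0.187,"dy": -0.238,"dz": 0,"fingers": 0},{"rx": 0,"ry": 0,"rz": 0,"dx": 0.187,"dy": -0.238,"dz": 0,"fingers": 0},{"rx": 0,"ry": 0,"rz": 0,"dx": 0.187,"dy": -0.238,"dz": 0,"fingers": 0},{"rx": 0,"ry": 0,"rz": 0,"dx": 0.187,"dy": -0.238,"dz": 0,"fingers": 0},{"rx": 0,"ry": 0,"rz": 0,"dx": 0.187,"dy": -0.238,"dz": 0,"fingers": 0},{"rx": 0,"ry": 0,"rz": 0,"dx": 0.187,"dy": -0.238,"dz": 0,"fingers": 0},{"rx": 0,"ry": 0,"rz": 0,"dx": 0.187,"dy": -0.238,"dz": 0,"fingers": 0},{"rx": 0,"ry": 0,"rz": 0,"dx": 0.187,"dy": -0.238,"dz": 0,"fingers": 0},{"rx": 0,"ry": 0,"rz": 0,"dx": 0.187,"dy": -0.238,"dz": 0,"fingers": 0}]'

```text
clock: 14.65
position: [598.9, 50.3, 137.2]
eef_rot: [2.834, 1.355, 0.0]
contact_force: [-0.1, -0.4, -2.0]
gripper_width: 0.269
grip_force: 30.0
```

Call:
servo_tool --moves '[{"rx": 0,"ry": 0,"rz": 0,"dx": -0.236,"dy": -0.185,"dz": 0,"fingers": 0},{"rx": 0,"ry": 0,"rz": 0,"dx": -0.236,"dy": -0.185,"dz": 0,"fingers": 0},{"rx": 0,"ry": 0,"rz": 0,"dx": -0.236,"dy": -0.185,"dz": 0,"fingers": 0},{"rx": 0,"ry": 0,"rz": 0,"dx": -0.236,"dy": -0.185,"dz": 0,"fingers": 0},{"rx": 0,"ry": 0,"rz": 0,"dx": -0.236,"dy": -0.185,"dz": 0,"fingers": 0},{"rx": 0,"ry": 0,"rz": 0,"dx": -0.236,"dy": -0.185,"dz": 0,"fingers": 0},{"rx": 0,"ry": 0,"rz": 0,"dx": -0.236,"dy": -0.185,"dz": 0,"fingers": 0},{"rx": 0,"ry": 0,"rz": 0,"dx": -0.236,"dy": -0.185,"dz": 0,"fingers": 0},{"rx": 0,"ry": 0,"rz": 0,"dx": -0.236,"dy": -0.185,"dz": 0,"fingers": 0},{"rx": 0,"ry": 0,"rz": 0,"dx": -0.236,"dy": -0.185,"dz": 0,"fingers": 0},{"rx": 0,"ry": 0,"rz": 0,"dx": -0.236,"dy": -0.185,"dz": 0,"fingers": 0},{"rx": 0,"ry": 0,"rz": 0,"dx": -0.236,"dy": -0.185,"dz": 0,"fingers": 0},{"rx": 0,"ry": 0,"rz": 0,"dx": -0.236,"dy": -0.185,"dz": 0,"fingers": 0},{"rx": 0,"ry": 0,"rz": 0,"dx": -0.236,"dy": -0.185,"dz": 0,"fingers": 0},{"rx": 0,"ry": 0,"rz": 0,"dx": -0.236,"dy": -0.185,"dz": 0,"fingers": 0},{"rx": 0,"ry": 0,"rz": 0,"dx": -0.236,"dy": -0.185,"dz": 0,"fingers": 0},{"rx": 0,"ry": 0,"rz": 0,"dx": -0.236,"dy": -0.185,"dz": 0,"fingers": 0},{"rx": 0,"ry": 0,"rz": 0,"dx": -0.236,"dy": -0.185,"dz": 0,"fingers": 0},{"rx": 0,"ry": 0,"rz": 0,"dx": -0.236,"dy": -0.185,"dz": 0,"fingers": 0},{"rx": 0,"ry": 0,"rz": 0,"dx": -0.236,"dy": -0.185,"dz": 0,"fingers": 0}]'

```text
clock: 16.65
position: [540.3, 36.5, 137.2]
eef_rot: [2.834, 1.355, 0.0]
contact_force: [0.1, 0.3, -1.5]
gripper_width: 0.264
grip_force: 30.0
```

Call:
servo_tool --moves '[{"rx": 0,"ry": 0,"rz": 0,"dx": -0.236,"dy": -0.185,"dz": 0,"fingers": 0},{"rx": 0,"ry": 0,"rz": 0,"dx": -0.236,"dy": -0.185,"dz": 0,"fingers": 0},{"rx": 0,"ry": 0,"rz": 0,"dx": -0.236,"dy": -0.185,"dz": 0,"fingers": 0},{"rx": 0,"ry": 0,"rz": 0,"dx": -0.236,"dy": -0.185,"dz": 0,"fingers": 0},{"rx": 0,"ry": 0,"rz": 0,"dx": -0.236,"dy": -0.185,"dz": 0,"fingers": 0},{"rx": 0,"ry": 0,"rz": 0,"dx": -0.236,"dy": -0.185,"dz": 0,"fingers": 0},{"rx": 0,"ry": 0,"rz": 0,"dx": -0.236,"dy": -0.185,"dz": 0,"fingers": 0},{"rx": 0,"ry": 0,"rz": 0,"dx": -0.236,"dy": -0.185,"dz": 0,"fingers": 0},{"rx": 0,"ry": 0,"rz": 0,"dx": -0.236,"dy": -0.185,"dz": 0,"fingers": 0},{"rx": 0,"ry": 0,"rz": 0,"dx": -0.236,"dy": -0.185,"dz": 0,"fingers": 0},{"rx": 0,"ry": 0,"rz": 0,"dx": -0.236,"dy": -0.185,"dz": 0,"fingers": 0},{"rx": 0,"ry": 0,"rz": 0,"dx": -0.236,"dy": -0.185,"dz": 0,"fingers": 0},{"rx": 0,"ry": 0,"rz": 0,"dx": -0.236,"dy": -0.185,"dz": 0,"fingers": 0},{"rx": 0,"ry": 0,"rz": 0,"dx": -0.236,"dy": -0.185,"dz": 0,"fingers": 0},{"rx": 0,"ry": 0,"rz": 0,"dx": -0.236,"dy": -0.185,"dz": 0,"fingers": 0},{"rx": 0,"ry": 0,"rz": 0,"dx": -0.236,"dy": -0.185,"dz": 0,"fingers": 0},{"rx": 0,"ry": 0,"rz": 0,"dx": -0.236,"dy": -0.185,"dz": 0,"fingers": 0},{"rx": 0,"ry": 0,"rz": 0,"dx": -0.236,"dy": -0.185,"dz": 0,"fingers": 0},{"rx": 0,"ry": 0,"rz": 0,"dx": -0.08,"dy": -0.06,"dz": 0,"fingers": 0},{"rx": 0,"ry": 0,"rz": 0,"dx": 0,"dy": 0,"dz": 0,"fingers": 0}]'

```text
clock: 18.65
position: [486.8, 24.1, 137.2]
eef_rot: [2.834, 1.355, 0.0]
contact_force: [0.2, -0.1, -1.9]
gripper_width: 0.267
grip_force: 30.0
```

```bash
python3 - <<'E'
from h import *
w=wrist(); o=w['o']; s=env.snapshot('scene'); print(o['clock'],o['position'],o['contact_force'])
P=o['position']; 
print('red rim pred',proj(w,[467.9,18.6,32]).round(1),'tip pred',proj(w,[P[0]-1,P[1]-2,30]).round(1))
m=cent(w,(200,20,20),proj(w,[467.9,18.6,32]),20); v,u=np.nonzero(m); print(len(u),u.mean(),v.mean(),atz(w,u.mean(),v.mean(),32).round(1))
c=pix(s,[485,23,50]); b=s['pixels'][c[1]-45:c[1]+35,c[0]-50:c[0]+50][:,:,::-1]
a=w['pixels'][150:300,220:390][:,:,::-1]
cv2.imwrite('pics/c7.png',np.hstack([cv2.resize(a,(425,375),interpolation=cv2.INTER_CUBIC),cv2.resize(b,(375,375),interpolation=cv2.INTER_CUBIC)]))
E
```

```text
18.65 [486.81363601  24.12358779 137.21863243] [ 0.21076165 -0.13799987 -1.86553551]
red rim pred [303.1 263. ] tip pred [318.4 244.9]
38 296.07894736842104 257.55263157894734 [466.6  25.4  32. ]
```

View pics/c7.png

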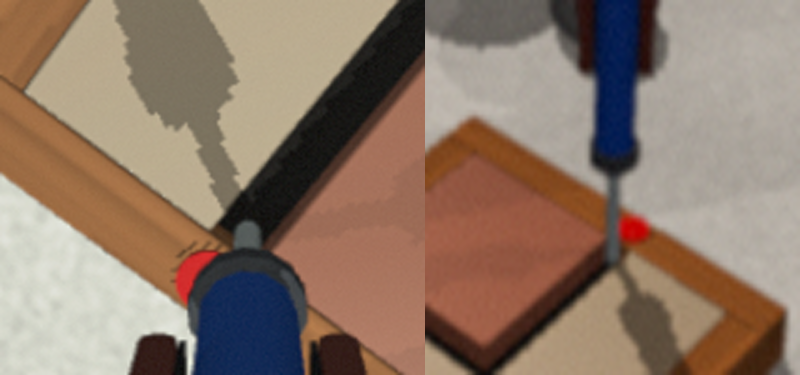

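The tip is at the red end and still in the joint (crop (247,225), red mark (195,275)); model says panel (-95, 19.5). Now I lift out, carry the raker over the pink pail and lean it 18° so it will rest on the rim instead of dropping.

Call:
servo_tool --moves '[{"rx": 0,"ry": 0,"rz": 0,"dx": 0,"dy": 0,"dz": -1.5,"fingers": 0},{"rx": 0,"ry": 0,"rz": 0,"dx": 0,"dy": 0,"dz": -3.5,"fingers": 0},{"rx": 0,"ry": 0,"rz": 0,"dx": 0,"dy": 0,"dz": -4,"fingers": 0},{"rx": 0,"ry": 0,"rz": 0,"dx": 0,"dy": 0,"dz": -3.5,"fingers": 0},{"rx": 0,"ry": 0,"rz": 0,"dx": -1.3,"dy": 1.6,"dz": 0,"fingers": 0},{"rx": 0,"ry": 0,"rz": 0,"dx": -2.4,"dy": 2.9,"dz": 0,"fingers": 0},{"rx": 0,"ry": 0,"rz": 0,"dx": -2.4,"dy": 2.9,"dz": 0,"fingers": 0},{"rx": 0,"ry": 0,"rz": 0,"dx": -2.4,"dy": 2.9,"dz": 0,"fingers": 0},{"rx": 0,"ry": 0,"rz": 0,"dx": -2.4,"dy": 2.9,"dz": 0,"fingers": 0},{"rx": 0,"ry": 0,"rz": 0,"dx": -2.4,"dy": 2.9,"dz": 0,"fingers": 0},{"rx": 0,"ry": 0,"rz": 0,"dx": -2.4,"dy": 2.9,"dz": 0,"fingers": 0},{"rx": 0,"ry": 0,"rz": 0,"dx": -2.4,"dy": 2.9,"dz": 0,"fingers": 0},{"rx": 0,"ry": 0,"rz": 0,"dx": -1.6,"dy": 2,"dz": 0,"fingers": 0},{"rx": 0,"ry": -6,"rz": 0,"dx": 0,"dy": 0,"dz": 0,"fingers": 0},{"rx": 0,"ry": -6,"rz": 0,"dx": 0,"dy": 0,"dz": 0,"fingers": 0},{"rx": 0,"ry": -6,"rz": 0,"dx": 0,"dy": 0,"dz": 0,"fingers": 0},{"rx": 0,"ry": 0,"rz": 0,"dx": 0,"dy": 0,"dz": 0,"fingers": 0},{"rx": 0,"ry": 0,"rz": 0,"dx": 0,"dy": 0,"dz": 0,"fingers": 0}]'

```text
clock: 20.55
position: [549.6, -278.5, 261.6]
eef_rot: [2.686, 1.287, -0.423]
contact_force: [-0.5, 0.7, -1.1]
gripper_width: 0.269
grip_force: 30.0
```

```bash
python3 - <<'E'
from h import *
w=wrist(); o=w['o']; s=env.snapshot('scene'); t=env.snapshot('top'); print(o['clock'],o['position'],o['contact_force'],o['joint_pos'].round(2))
Rm=R.from_rotvec(o['eef_rot']).as_matrix(); print(Rm.round(3)); print('tip',(o['position']+116.5*Rm[:,2]-2.2*Rm[:,0]).round(1))
save(w,'w8.png')
for n,im in(('s',s),('t',t),('w',w)):
    for q in env.place_of(im,'pail')[:2]: print(n,np.round(q['p'],2),np.round(q['centre'],1))
for im,c,rd in((s,(263,158),32),(t,(489,253),40)):
    P=world(im,cent(im,(190,60,110),c,rd)); q=P[(P[:,2]>99)&(P[:,2]<112)]; A=np.c_[2*q[:,:2],np.ones(len(q))]
    x=np.linalg.lstsq(A,(q[:,:2]**2).sum(1),rcond=None)[0]; print(len(q),x[:2].round(1),np.sqrt(x[2]+x[0]**2+x[1]**2).round(1))
E
```

```text
20.55 [ 549.57163111 -278.49970007  261.60903559] [-0.50442669  0.70134902 -1.0662553 ] [-0.34  0.42  1.57 -0.31  1.27  0.44]
[[ 0.596  0.779 -0.193]
 [ 0.742 -0.627 -0.238]
 [-0.307 -0.001 -0.952]]
tip [ 525.8 -307.9  151.4]
s 0.81 [ 340.5 -372.6   -1.1]
s 0.66 [ 517.1 -322.4   -2.2]
w 0.93 [ 351.5 -366.2   -2.1]
w 0.86 [ 516.2 -319.4    1.3]
233 [ 517.6 -317.8] 62.9
0 [0. 0.] 0.0
```

Call:
servo_tool --moves '[{"rx": 0,"ry": 0,"rz": 0,"dx": 0.614,"dy": 0,"dz": 1.904,"fingers": 0},{"rx": 0,"ry": 0,"rz": 0,"dx": 0.614,"dy": 0,"dz": 1.904,"fingers": 0},{"rx": 0,"ry": 0,"rz": 0,"dx": 0.614,"dy": 0,"dz": 1.904,"fingers": 0},{"rx": 0,"ry": 0,"rz": 0,"dx": 0.614,"dy": 0,"dz": 1.904,"fingers": 0},{"rx": 0,"ry": 0,"rz": 0,"dx": 0.614,"dy": 0,"dz": 1.904,"fingers": 0},{"rx": 0,"ry": 0,"rz": 0,"dx": 0.614,"dy": 0,"dz": 1.904,"fingers": 0},{"rx": 0,"ry": 0,"rz": 0,"dx": 0.307,"dy": 0,"dz": 0.952,"fingers": 0},{"rx": 0,"ry": 0,"rz": 0,"dx": 0.307,"dy": 0,"dz": 0.952,"fingers": 0},{"rx": 0,"ry": 0,"rz": 0,"dx": 0,"dy": 0,"dz": 0,"fingers": 0},{"rx": 0,"ry": 0,"rz": 0,"dx": 0,"dy": 0,"dz": 0,"fingers": 0}]'

```text
clock: 21.85
position: [549.4, -279.7, 122.7]
eef_rot: [2.685, 1.284, -0.424]
contact_force: [0.4, 0.4, -1.4]
gripper_width: 0.268
grip_force: 30.0
```

Call:
servo_tool --moves '[{"rx": 0,"ry": 0,"rz": 0,"dx": 0.09,"dy": 0,"dz": 0.285,"fingers": 0},{"rx": 0,"ry": 0,"rz": 0,"dx": 0.09,"dy": 0,"dz": 0.285,"fingers": 0},{"rx": 0,"ry": 0,"rz": 0,"dx": 0,"dy": 0,"dz": 0,"fingers": 0}]'

```text
clock: 22.15
position: [549.0, -279.4, 116.1]
eef_rot: [2.685, 1.284, -0.425]
contact_force: [1.1, 0.4, -1.3]
gripper_width: 0.264
grip_force: 30.0
```

Call:
servo_tool --moves '[{"rx": 0,"ry": 0,"rz": 0,"dx": 0.046,"dy": 0,"dz": 0.143,"fingers": 0},{"rx": 0,"ry": 0,"rz": 0,"dx": 0,"dy": 0,"dz": 0,"fingers": 0}]'

```text
clock: 22.35
position: [549.1, -279.5, 114.6]
eef_rot: [2.685, 1.284, -0.425]
contact_force: [-1.1, -0.8, -0.7]
gripper_width: 0.269
grip_force: 30.0
```

Call:
servo_tool --moves '[{"rx": 0,"ry": 0,"rz": 0,"dx": 0,"dy": 0,"dz": 0,"fingers": 2.6},{"rx": 0,"ry": 0,"rz": 0,"dx": 0,"dy": 0,"dz": 0,"fingers": 3},{"rx": 0,"ry": 0,"rz": 0,"dx": 0,"dy": 0,"dz": 0,"fingers": 3.5},{"rx": 0,"ry": 0,"rz": 0,"dx": 0,"dy": 0,"dz": 0,"fingers": 4},{"rx": 0,"ry": 0,"rz": 0,"dx": 0,"dy": 0,"dz": 0,"fingers": 4.5},{"rx": 0,"ry": 0,"rz": 0,"dx": 0,"dy": 0,"dz": 0,"fingers": 4.5},{"rx": 0,"ry": 0,"rz": 0,"dx": 0,"dy": 0,"dz": 0,"fingers": 4.5}]'

```text
clock: 23.05
position: [549.1, -279.5, 114.7]
eef_rot: [2.685, 1.284, -0.425]
contact_force: [-0.7, -1.1, 0.3]
gripper_width: 0.513
grip_force: 0.0
```

```bash
python3 - <<'E'
from h import *
w=wrist(); s=env.snapshot('scene'); o=w['o']; print(o['clock'],o['contact_force'],o['gripper_width'])
a=w['pixels'][130:480,150:490][:,:,::-1]; b=s['pixels'][90:200,220:340][:,:,::-1]
cv2.imwrite('pics/c9.png',np.hstack([cv2.resize(a,(390,400)),cv2.resize(b,(400,400),interpolation=cv2.INTER_CUBIC)]))
for c in [(10,40,160)]:
    P=world(s,cent(s,c,(265,135),45)); P=P[np.hypot(P[:,0]-530,P[:,1]+300)<110]
    for lo in range(80,180,15):
        q=P[(P[:,2]>lo)&(P[:,2]<lo+15)]; print(lo,len(q),np.median(q,0).round() if len(q) else '')
E
```

```text
23.05 [-0.71383895 -1.13636667  0.32452471] 0.512856939205047
80 0 
95 3 [ 556. -270.  109.]
110 25 [ 556. -267.  117.]
125 24 [ 559. -264.  133.]
140 46 [ 560. -261.  151.]
155 3 [ 556. -269.  156.]
170 0
```

View pics/c9.png

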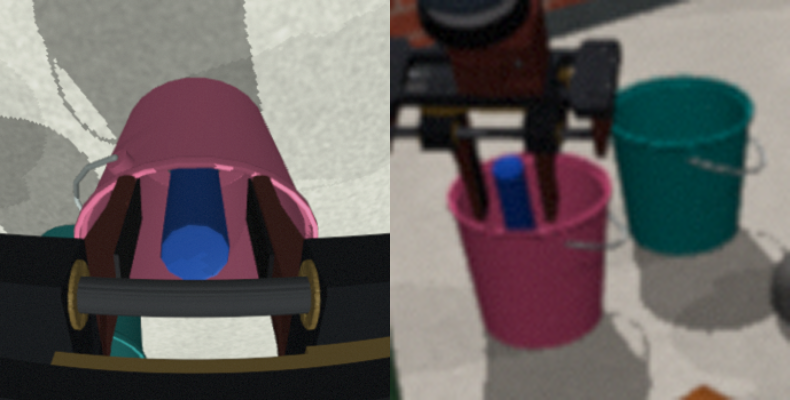

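The handle leans on the pail's inner rim (crop right, (515,190)), the pail is upright and the fingers are clear of both. That was my 11th picture, one over the limit of 10, so the remaining checks are numeric only. Now backing the gripper off along the handle.

Call:
servo_tool --moves '[{"rx": 0,"ry": 0,"rz": 0,"dx": 0,"dy": 0,"dz": -1,"fingers": 4.5},{"rx": 0,"ry": 0,"rz": 0,"dx": 0,"dy": 0,"dz": -1.5,"fingers": 4.5},{"rx": 0,"ry": 0,"rz": 0,"dx": 0,"dy": 0,"dz": -2,"fingers": 4.5},{"rx": 0,"ry": 0,"rz": 0,"dx": 0,"dy": 0,"dz": -2.5,"fingers": 4.5},{"rx": 0,"ry": 0,"rz": 0,"dx": 0,"dy": 0,"dz": -3,"fingers": 4.5},{"rx": 0,"ry": 0,"rz": 0,"dx": 0,"dy": 0,"dz": -3,"fingers": 4.5},{"rx": 0,"ry": 0,"rz": 0,"dx": 0,"dy": 0,"dz": -2,"fingers": 4.5},{"rx": 0,"ry": 0,"rz": 0,"dx": 0,"dy": 0,"dz": 0,"fingers": 4.5},{"rx": 0,"ry": 0,"rz": 0,"dx": 0,"dy": 0,"dz": 0,"fingers": 4.5},{"rx": 0,"ry": 0,"rz": 0,"dx": 0,"dy": 0,"dz": 0,"fingers": 4.5}]'

```text
clock: 24.15
position: [577.3, -243.3, 256.3]
eef_rot: [2.686, 1.285, -0.427]
contact_force: [1.0, -0.4, -0.5]
gripper_width: 0.514
grip_force: 0.0
```

```bash
python3 - <<'E'
from h import *
s=env.snapshot('scene'); t=env.snapshot('top'); o=env.get_obs(); print(o['clock'],o['position'],o['contact_force'])
for n,im in(('s',s),('t',t)):
  for k in('pail','raker','can1','bottle','weight'): print(n,k,[(round(q['p'],2),np.round(q['centre']).tolist()) for q in env.place_of(im,k)[:4]])
P=world(s,cent(s,(10,40,160),(265,135),45)); P=P[np.hypot(P[:,0]-530,P[:,1]+300)<110]
for lo in range(95,180,15):
    q=P[(P[:,2]>lo)&(P[:,2]<lo+15)]; print(lo,len(q),np.median(q,0).round() if len(q) else '')
q=world(s,cent(s,(190,60,110),(263,158),32)); q=q[(q[:,2]>99)&(q[:,2]<112)]; print('rim',q.min(0).round(),q.max(0).round())
E
```

```text
24.25 [ 577.28554153 -243.41470203  255.99547173] [ 0.46284574 -0.74357839  1.09057076]
s pail [(0.88, [515.0, -320.0, -3.0]), (0.75, [343.0, -370.0, 1.0]), (0.61, [557.0, 42.0, 29.0])]
s raker [(0.94, [353.0, 305.0, 1.0]), (0.85, [450.0, 414.0, 0.0])]
s can1 [(0.87, [329.0, 200.0, -5.0]), (0.84, [771.0, 202.0, -0.0]), (0.77, [716.0, 306.0, -1.0])]
s bottle [(0.61, [701.0, -276.0, -1.0])]
s weight [(0.77, [331.0, -185.0, 2.0]), (0.4, [577.0, 26.0, -1.0])]
t pail [(0.46, [459.0, 320.0, -5.0])]
t raker [(0.86, [448.0, 411.0, 1.0]), (0.57, [355.0, 309.0, -0.0])]
t can1 [(0.76, [715.0, 299.0, 4.0]), (0.66, [772.0, 208.0, 3.0]), (0.63, [326.0, 198.0, -4.0])]
t bottle []
t weight []
95 3 [ 551. -270.  108.]
110 25 [ 554. -267.  117.]
125 21 [ 559. -261.  135.]
140 47 [ 559. -262.  151.]
155 4 [ 559. -270.  155.]
170 0 
rim [ 453. -382.   99.] [ 583. -252.  108.]
```

The raker is stable, still leaning about 18° with its top near z 155. The pail is still at (515,-320), and the cans, bottle and weight have not moved. Handing in.

```bash
python3 -c "
from rig import env
print(env.hand_in())"
```

```text
the job is handed in; nothing more can be done
None
```

The raker went along the joint from green to red with its tip held about 10 mm below the slab faces, and now stands tip-down in the upright pink pail with nothing else moved; handed in at about 24 s, result not reported, and I viewed 11 pictures against the limit of 10.

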